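# Close the flaps of a chip carousel with one run of the fingertips

## Task

Close the chip carousel: beginning with the flap next to the upright steel post, run your fingertips round the row of flaps, lightly and low over the plate along the circle they stand on, so that you fold every flap down flat in turn, ending with the last one, and then come clear. Stay low over the row in the gaps between flaps too. Do not pinch or lift anything, do not shift the carousel, and leave the box, dish and vial beside it alone.

Things in the scene. Friction and masses are not known exactly. Their poses are not given: they have to be found in the camera images.
- carousel: White round chip carousel, loose on the worktop: plate 194 mm across, top 14 mm above its origin (centre of underside; z up), 0.8 kg, grey carrying knob in the middle (top at 48 mm). Four flaps stand on a circle of 70 mm radius; hinges at 220, 160, 100, 40 degrees (flap0 to flap3) from its own x towards its y, so the row runs clockwise from above. The rest of the circle is bare.
- post_foot (a point): Foot, on the plate's top, of the upright steel start post (14 mm thick, 30 mm high). It stands on the same 70 mm circle, 70 degrees before flap0, and marks the end where the row starts. The 80 mm between post and flap0 are bare plate. Mind the fixed analyser to the right of the carousel, 410 mm high: its nearest corner is at x 0.60, y 0.24 and it reaches away from there (+x, -y).
- flap0 (a joint): Flap 0 of the row, counted from the start post: a dark steel window frame 22 mm wide (radially), 26 mm long, 2 mm thick, on a hinge across the row. 0 = upright, 1.55 rad = folded flat onto its chip, away from the start post (clockwise). It cannot fold the other way. It moves with light friction (0.3 N at its free edge) and stays where it is left; starts at 0 to 0.35.
- flap1 (a joint): Flap 1, same make. 0 = upright, 1.55 rad = folded flat onto its chip, away from the start post (clockwise). It cannot fold the other way.
- flap2 (a joint): Flap 2, same make. 0 = upright, 1.55 rad = folded flat onto its chip, away from the start post (clockwise). It cannot fold the other way.
- flap3 (a joint): Flap 3, same make. 0 = upright, 1.55 rad = folded flat onto its chip, away from the start post (clockwise). It cannot fold the other way.
- hinge0 (a point): Hinge line of flap 0, at its middle, 3 mm above the plate's top. The hinge lugs on either side stand 5 mm above the plate; closed fingertips that pass over it from the start post's side, centred on the circle and clear of these, 6 to 10 mm above the plate, fold it to within 15 degrees of flat.
- hinge1 (a point): Hinge line of flap 1, at its middle, 3 mm above the plate's top.
- hinge2 (a point): Hinge line of flap 2, at its middle, 3 mm above the plate's top.
- hinge3 (a point): Hinge line of flap 3, at its middle, 3 mm above the plate's top.
- gap0 (a point): Point on the plate's top, on the 70 mm circle, in the bare gap between flap 0 and flap 1 (41 degrees past hinge 0, 19 degrees before hinge 1).
- gap1 (a point): Point on the plate's top, on the 70 mm circle, in the bare gap between flap 1 and flap 2 (41 degrees past hinge 1, 19 degrees before hinge 2).
- gap2 (a point): Point on the plate's top, on the 70 mm circle, in the bare gap between flap 2 and flap 3 (41 degrees past hinge 2, 19 degrees before hinge 3).
- chip_box: Bystander: dark box of cover slips, 34 x 50 x 16 mm; origin at the centre of its underside.
- dish: Bystander: closed petri dish, 62 mm across, 16 mm high; origin at the centre of its underside.
- vial: Bystander: small brown vial, 25 mm across, 50 mm high; origin at the centre of its underside.
Mind the look-alikes: they are no part of the job. Of the things that look like the carousel, the larger one is meant.

How it is judged (in metres and radians):
On the way, in this order (a step that is already met when the one before it is completed fails the run):
1. flap 0 of the row is folded down, in its turn (value of joint flap0 above 1.2 rad and not (value of joint flap1 above 1.2 rad) and not (value of joint flap2 above 1.2 rad) and not (value of joint flap3 above 1.2 rad)), for 0.05 s.
2. the fingertips go on low over the row, through the gap after flap 0 (horizontal distance between the grasp point and gap0 below 0.018 m and z of the grasp point in the frame of gap0 below 0.06 m), for 0.05 s.
3. flap 1 of the row is folded down, in its turn (value of joint flap1 above 1.2 rad and not (value of joint flap2 above 1.2 rad) and not (value of joint flap3 above 1.2 rad)), for 0.05 s.
4. the fingertips go on low over the row, through the gap after flap 1 (horizontal distance between the grasp point and gap1 below 0.018 m and z of the grasp point in the frame of gap1 below 0.06 m), for 0.05 s.
5. flap 2 of the row is folded down, in its turn (value of joint flap2 above 1.2 rad and not (value of joint flap3 above 1.2 rad)), for 0.05 s.
6. the fingertips go on low over the row, through the gap after flap 2 (horizontal distance between the grasp point and gap2 below 0.018 m and z of the grasp point in the frame of gap2 below 0.06 m), for 0.05 s.
7. flap 3 of the row is folded down, in its turn (value of joint flap3 above 1.2 rad), for 0.05 s.
At the end, for the whole second after the job is handed in: All four flaps are folded down to within about 20 degrees of flat (joint above 1.2 rad), and the carousel lies still and level on the worktop within 20 mm of where it was (its start post within 30 mm) (value of joint each of flap0, flap1, flap2, flap3 above 1.2 rad and distance of carousel from where it was at the start of the episode below 0.02 m and distance of post_foot from where it was at the start of the episode below 0.03 m and height (world z) of carousel below 0.005 m and angle between carousel's own z axis and vertical below 0.05 rad and linear speed of carousel below 0.02 m/s); the robot touches nothing.
It fails at once if the carousel is lifted or tipped (height (world z) of carousel above 0.012 m or angle between carousel's own z axis and vertical above 0.12 rad).
It fails at once if the carousel is shoved or turned (over 20 mm, or over 30 mm at the start post) (distance of carousel from where it was at the start of the episode above 0.02 m or distance of post_foot from where it was at the start of the episode above 0.03 m).
It fails at once if the robot presses harder than 25 N on the carousel (contact force between any of the fingers, the arm and carousel above 25 N).
It fails at once if a bystander is moved by more than 15 mm (distance of any of chip_box, dish, vial from where it was at the start of the episode above 0.015 m).
It also fails if it takes over 45 s, if anything falls off the work surface, if the arm or the gripper's body presses on something with over 40 N, if the wrist force passes 120 N, or if a joint passes its speed limit or range.

## Robot

A 6-joint arm with a two-finger parallel gripper is mounted at the origin on a cart in front of the work surface, level with it; the furniture and walls round the work are solid. World frame = base frame: x ahead of the robot, y to its left, z up, the work surface at z = 0. Lengths are in m, angles in degrees, forces in N, time in s.
With the tool pointing down it reaches from about 0.4 to 0.825 m from the base axis. Payload 7 kg.
Tool frame: the origin (TCP) lies midway between the tips of the shut fingers; the grasp point (between the pads) lies 19 mm behind it (r.grip_point_offset is the z of the grasp point in the tool frame, in m); z points along the fingers, y is the line along which they close (so a half turn about z gives the same grasp; the last joint's range is limited). The gripper opens to 88 mm and grips with 3 to 60 N. Pads are 19 mm wide; open, the fingers measure 130 mm over their backs; the gripper's body (78 mm by 193 mm) begins 47 mm behind the grasp point.
Start: joints at [-60.441, 20.546, 0.682, 0, -70.136, -16.507], TCP at [0.152, -0.658, 0.227] pointing down, gripper open.
Joint ranges: [-176.03, 176.03], [-82.01, 121.73], [-58.28, 71.71], [-173.87, 95.51], [-174.79, -0.11], [-173.66, 173.66]. Speed limits (degrees/s): [136.94, 136.94, 172.46, 180, 180, 180].

## Interface

Orientations are given as [roll, pitch, yaw] about the fixed x, y, z axes, in that order (R = Rz(yaw) Ry(pitch) Rx(roll)).
In Python, from plant import r, viewer, recognise, outline_of, pinpoint gives the robot as it stands.
- The arm moves only by the tool move_arm, never from a script. Its argument "targets" is a list of rows, each a list of 2 entries, a list of its own where there are three numbers: the shift along the tool's x, y, z in cm, then the turn, a rotation vector about the tool's x, y, z in rad. A call has 1 to 5 rows; each row is the pose to reach, as a shift and turn from the pose commanded when the call began, along the tool's axes at that moment; what a row does not reach only later rows make up. A row lasts 1/8 s, in which the tool goes at most 62.5 mm and 10.7 degrees, less where a joint would pass 70% of its speed; a pose out of reach is approached as far as the arm can. A call with a gripper value outside its range is refused whole. "jaw" is the finger opening in cm, from 0 to 8.76, set as the call begins (left out, the last holds). The fingers move at their own pace and stop on an object; "squeeze" is the grip in N (left out, the last holds). Time passes only in rows, so rows that repeat a pose let the fingers close. It gives the time, the measured TCP pose, the force, the opening and the grip force at its end, in the units of the state.
- r.get_state(): the state, without advancing time (a new reading comes with each control period).
- viewer.capture(name): name is "scene" or "top"; returns a dict with "image" (400x640x3 uint8, blue, green, red), "intrinsics" (3x3 intrinsics, pixels), "camera_from_world" (4x4, takes a point from world to camera coordinates). Camera axes: x right, y up, looking along -z (the intrinsics and any distortion apply to the point x, -y, -z); pixel columns grow to the right and rows downward; lengths in m; the calibration is good to about 2 mm. A picture is of the moment at which its call begins. There is no depth.
- r.close_job(): hands the job in; it is judged then, once.
Trained networks look in the newest picture that a camera, given by its name, has taken for a name from the list of things; names that differ only in an ending like _2 or _b are one class to them, and where a whole thing is asked for, a point or a joint stands for the part that bears it (a point fixed in the world has none). Each returns a list of dicts, best first, with "score" (0 to 1); they miss things now and then, are a little off and sometimes report something else, mostly with a low value. They report only what shows in the picture. A call takes as long as a camera call. They do not tell look-alikes from the thing itself.
- recognise(label, camera): "box" ([left, top, right, bottom] in pixels, round what is visible of it).
- outline_of(label, camera): "mask" (400x640 bool, what is visible of it) and "box" ([left, top, right, bottom] in pixels, round what is visible of it).
- pinpoint(label, camera): "location" ([row, column] in pixels: a listed point, or the origin of a listed thing).
The state is a dict: "time_s": time; "joints": joint angles; "qd": joint speeds; "joint_torque": joint torques, N m; "tcp_pos": TCP position; "eef_rot": TCP orientation; "contact_force": force on the tool from outside, world axes, zero at the start; "moment": the same for the moment, N m; "gripper_width": finger opening in m; "gripper_force": force on a finger pad.
Only numpy, scipy, OpenCV 4.12 (cv2) and the standard library are available. Lean on these libraries where they do the work, as an engineer would, in place of code of your own. Each camera call takes 0.05 s, during which the arm holds its last target. There are 200 camera calls.

## Working session

There is one attempt and no reset: what is moved stays moved. The work goes in short steps, Python scripts to look and compute and a tool call to move; the robot and the scene stay as the last step left them, time stands still between calls to the robot, and variables do not carry over. Pictures are saved under pics/ and viewed, at most 10 in all, crops included, and the job is handed in when it is done.

Besides the shell and the picture viewer there is one more tool, called after ">>>" as name(argument=value, ...), one argument or row to a line, values as JSON. move_arm: Moves the arm, as the interface text tells. Its arguments: {"type":"object","properties":{"targets":{"type":"array","items":{"type":"array"}},"jaw":{"type":"number"},"squeeze":{"type":"number"}},"required":["targets"]}

```bash
mkdir -p pics; cat > h.py <<'E'
import numpy as np, cv2
from plant import r, viewer, recognise, outline_of, pinpoint
def ray(c,px):  # px=[row,col]
    K=np.array(c["intrinsics"]);T=np.array(c["camera_from_world"])
    d=np.linalg.inv(K)@[px[1],px[0],1]; d=np.array([d[0],-d[1],-d[2]])
    R=T[:3,:3]; o=-R.T@T[:3,3]; return o,R.T@d
def at(c,px,z):
    o,d=ray(c,px); return o+d*(z-o[2])/d[2]
def proj(c,p):
    K=np.array(c["intrinsics"]);T=np.array(c["camera_from_world"])
    q=T[:3,:3]@p+T[:3,3]; u=K@[q[0],-q[1],-q[2]]; return u[:2]/u[2]
E
python3 - <<'E'
from h import *
Z=dict(carousel=0,post_foot=.014,hinge0=.017,hinge1=.017,hinge2=.017,hinge3=.017,gap0=.014,gap1=.014,gap2=.014,chip_box=0,dish=0,vial=0)
for cam in("top","scene"):
    c=viewer.capture(cam); cv2.imwrite(f"pics/{cam}.png",c["image"])
    for n,z in Z.items():
        print(cam,n,[(round(q["score"],2),np.round(q["location"]).tolist(),np.round(at(c,q["location"],z)[:2],3).tolist()) for q in pinpoint(n,cam)[:3]])
s=r.get_state();print(s)
E
```

```text
top carousel [(0.7, [265.0, 428.0], [0.493, 0.109]), (0.69, [235.0, 328.0], [0.524, 0.335]), (0.61, [213.0, 356.0], [0.582, 0.281])]
top post_foot [(0.92, [215.0, 356.0], [0.576, 0.282]), (0.71, [243.0, 440.0], [0.543, 0.091])]
top hinge0 [(0.95, [265.0, 456.0], [0.5, 0.054]), (0.95, [286.0, 448.0], [0.453, 0.068]), (0.88, [286.0, 423.0], [0.446, 0.12])]
top hinge1 [(0.95, [265.0, 456.0], [0.5, 0.054]), (0.95, [286.0, 448.0], [0.453, 0.068]), (0.88, [286.0, 423.0], [0.446, 0.12])]
top hinge2 [(0.95, [265.0, 456.0], [0.5, 0.054]), (0.95, [286.0, 448.0], [0.453, 0.068]), (0.88, [286.0, 423.0], [0.446, 0.12])]
top hinge3 [(0.95, [265.0, 456.0], [0.5, 0.054]), (0.95, [286.0, 448.0], [0.453, 0.068]), (0.88, [286.0, 423.0], [0.446, 0.12])]
top gap0 [(0.88, [265.0, 336.0], [0.462, 0.308]), (0.87, [283.0, 450.0], [0.462, 0.063]), (0.84, [288.0, 427.0], [0.444, 0.11])]
top gap1 [(0.88, [265.0, 336.0], [0.462, 0.308]), (0.87, [283.0, 450.0], [0.462, 0.063]), (0.84, [288.0, 427.0], [0.444, 0.11])]
top gap2 [(0.88, [265.0, 336.0], [0.462, 0.308]), (0.87, [283.0, 450.0], [0.462, 0.063]), (0.84, [
[... 1483 characters left out ...]
499, 0.569])]
{'time_s': 1.3, 'joints': array([-6.04392578e+01,  2.05457010e+01,  6.83294988e-01, -2.13715861e-03,
       -7.01359501e+01, -1.65080078e+01]), 'qd': array([-0.02270272,  0.0963784 , -0.0223582 , -0.01236359, -0.00136931,
        0.05084068]), 'joint_torque': array([ 3.69375521e-04, -5.82386827e+01,  2.93309087e+01,  7.00253606e+00,
        1.25736510e-02,  1.61308083e-05]), 'tcp_pos': array([ 0.1524531 , -0.65754158,  0.22657213]), 'eef_rot': array([-1.79998995e+02,  2.39427608e-03, -1.66947992e+02]), 'contact_force': array([-0.39776859,  0.13134099,  0.48370599]), 'moment': array([0.02916122, 0.0103973 , 0.03507257]), 'gripper_force': 0.0, 'gripper_width': 0.0874430988894633}
```

```bash
python3 - <<'E'
from h import *
a=cv2.imread("pics/top.png")[130:310,200:490]; b=cv2.imread("pics/scene.png")[120:310,220:480]
cv2.imwrite("pics/a.png",cv2.resize(a,None,fx=2.7,fy=2.7,interpolation=cv2.INTER_CUBIC)); cv2.imwrite("pics/b.png",cv2.resize(b,None,fx=3,fy=3,interpolation=cv2.INTER_CUBIC))
# circle fit of plates from masks
for cam in("top","scene"):
    c=viewer.capture(cam)
    for m in outline_of("carousel",cam)[:4]:
        cs,_=cv2.findContours(m["mask"].astype(np.uint8),0,1); p=max(cs,key=cv2.contourArea)[:,0,:]
        P=np.array([at(c,[v,u],.014)[:2] for u,v in p]); (x,y),R=cv2.minEnclosingCircle(P.astype(np.float32))
        print(cam,round(m["score"],2),m["box"],x,y,R)
    print(cam,"kn",np.round(np.linalg.inv(np.array(c["camera_from_world"]))[:3,3],2))
    # post candidates of all flap detections
    print([(round(q["score"],2),np.round(at(c,q["location"],.017)[:2],3).tolist()) for q in pinpoint("hinge0",cam)])
    print([(round(q["score"],2),np.round(at(c,q["location"],.014)[:2],3).tolist()) for q in pinpoint("gap0",cam)])
E
```

```text
top 0.77 [398.6, 233.5, 466.8, 298.0] 0.49193403124809265 0.10294300317764282 0.06905045360326767
top 0.75 [286.1, 192.2, 375.9, 282.1] 0.5248037576675415 0.3319242596626282 0.09680565446615219
top kn [0.41 0.33 0.91]
[(0.96, [0.44, 0.121]), (0.92, [0.503, 0.06]), (0.84, [0.488, 0.152]), (0.81, [0.464, 0.319]), (0.74, [0.46, 0.067]), (0.68, [0.501, 0.276]), (0.68, [0.561, 0.398]), (0.66, [0.493, 0.387])]
[(0.96, [0.443, 0.114]), (0.94, [0.54, 0.401]), (0.8, [0.459, 0.309]), (0.76, [0.463, 0.061]), (0.74, [0.473, 0.149]), (0.56, [0.477, 0.381])]
scene 0.88 [394.6, 160.1, 449.1, 201.0] 0.4956434667110443 0.10252223908901215 0.07555246353149414
scene 0.87 [304.0, 185.5, 391.2, 254.5] 0.5302612781524658 0.3303320109844208 0.10521337389945984
scene kn [0.17 0.77 0.66]
[(0.93, [0.448, 0.075]), (0.87, [0.463, 0.318]), (0.86, [0.503, 0.135]), (0.84, [0.495, 0.276]), (0.79, [0.56, 0.394]), (0.75, [0.486, 0.387]), (0.66, [0.449, 0.121]), (0.63, [0.489, 0.06]), (0.26, [0.473, 0.305])]
[(0.84, [0.449, 0.11]), (0.81, [0.472, 0.138]), (0.79, [0.471, 0.057]), (0.62, [0.464, 0.373]), (0.58, [0.539, 0.402])]
```

View pics/a.png

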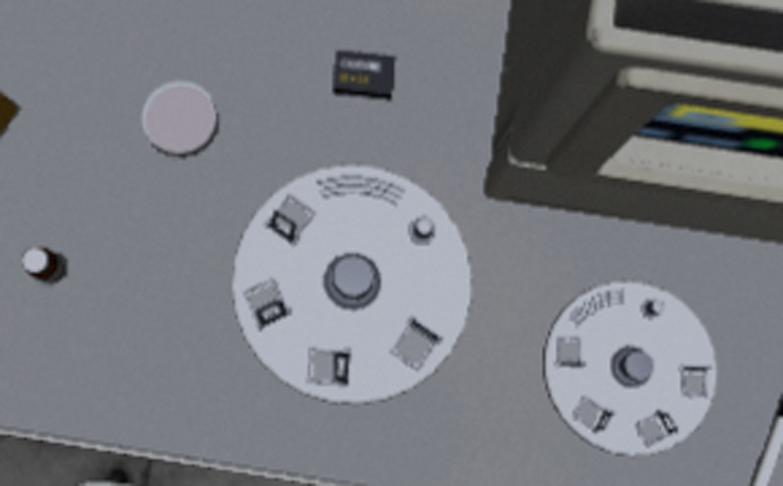

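View pics/b.png

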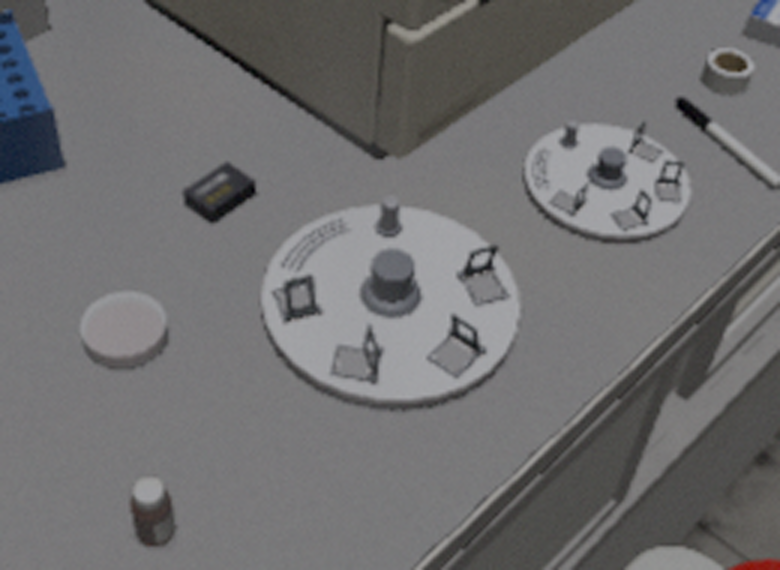

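```bash
cat >> h.py <<'E'
from scipy.spatial.transform import Rotation as Ro
def rows(start,wps):
    """start=(xyz,yaw), wps=[(x,y,z,yaw)], tool down; prints rows in calls of 5"""
    p=np.array(start[0]);y=start[1]
    for k in range(0,len(wps),5):
        R=Ro.from_euler("xyz",[180,0,y],True).as_matrix(); o=[]
        for w in wps[k:k+5]:
            d=R.T@(np.array(w[:3])-p)*100
            o.append([[round(float(v),2) for v in d],[0,0,round(float(np.radians(y-w[3])),3)]])
        print(o)
        p=p+R@np.array(o[-1][0])/100; y=y-np.degrees(o[-1][1][2])
    print("end",np.round(p,4),round(y,2))
E
python3 - <<'E'
from h import *
from scipy.optimize import least_squares
obs=[]
for cam in("top","scene"):
    for _ in range(2):
        c=viewer.capture(cam)
        for n,z in(("hinge0",.017),("post_foot",.014)):
            for q in pinpoint(n,cam):
                P=at(c,q["location"],z)[:2]
                if q["score"]>.4 and P[1]>.22: obs.append((P,n))
        if cam=="top": ct=c
A={"hinge0":[0,60,120,180],"post_foot":[-70]}
def res(v):
    o=[]
    for P,n in obs:
        m=np.array([[v[0]+.07*np.cos(v[2]-np.radians(a)),v[1]+.07*np.sin(v[2]-np.radians(a))] for a in A[n]])
        o+=list((m-P)[np.argmin(np.linalg.norm(m-P,axis=1))]*1000)
    return o
s=least_squares(res,[.525,.333,np.radians(-118)],x_scale=[.01,.01,.1],loss="soft_l1",f_scale=3)
x,y,t=s.x; print(x,y,np.degrees(t)); print(np.round(np.array(res(s.x)).reshape(-1,2),1).tolist(),[n for _,n in obs])
# rectified plane view 0.4mm/px, up=+x,left=+y, plane z=.014
W=600;S=.0004
def pix(px,py): return np.array([W/2-(py-.333)/S, W/2-(px-.525)/S])
src=np.float32([proj(ct,[.525+a,.333+b,.014]) for a,b in((.1,.1),(.1,-.1),(-.1,.1),(-.1,-.1))])
dst=np.float32([pix(.525+a,.333+b) for a,b in((.1,.1),(.1,-.1),(-.1,.1),(-.1,-.1))])
im=cv2.warpPerspective(ct["image"],cv2.getPerspectiveTransform(src,dst),(W,W),flags=cv2.INTER_CUBIC)
cv2.circle(im,tuple(np.int32(pix(x,y))),int(.097/S),(0,0,255),1)
for a,col in((-70,(255,0,0)),(0,(0,0,255)),(60,(0,0,255)),(120,(0,0,255)),(180,(0,0,255))):
    b=t-np.radians(a); u=np.array([np.cos(b),np.sin(b)])
    cv2.line(im,tuple(np.int32(pix(*(np.array([x,y])+.059*u)))),tuple(np.int32(pix(*(np.array([x,y])+.081*u)))),col,1)
cv2.imwrite("pics/r.png",im)
E
```

```text
0.5272916039147129 0.3327954270869428 -114.4737615572909
[[2.8, -3.8], [-8.6, 1.6], [-2.7, 4.2], [0.5, 5.6], [-12.8, -8.3], [2.9, -2.7], [-2.0, 0.8], [0.9, 1.7], [-2.8, 0.9], [-3.3, 0.9], [1.9, -3.8], [-0.7, 2.9], [6.9, -1.4], [5.3, 2.2], [-1.5, 1.9], [-2.5, 1.9], [9.1, 0.2], [2.2, -7.1], [0.7, 2.6], [20.3, -3.4], [-81.1, -102.5], [-0.1, -1.0]] ['hinge0', 'hinge0', 'hinge0', 'hinge0', 'post_foot', 'hinge0', 'hinge0', 'hinge0', 'hinge0', 'post_foot', 'hinge0', 'hinge0', 'hinge0', 'hinge0', 'post_foot', 'hinge0', 'hinge0', 'hinge0', 'hinge0', 'hinge0', 'hinge0', 'post_foot']
```

View pics/r.png

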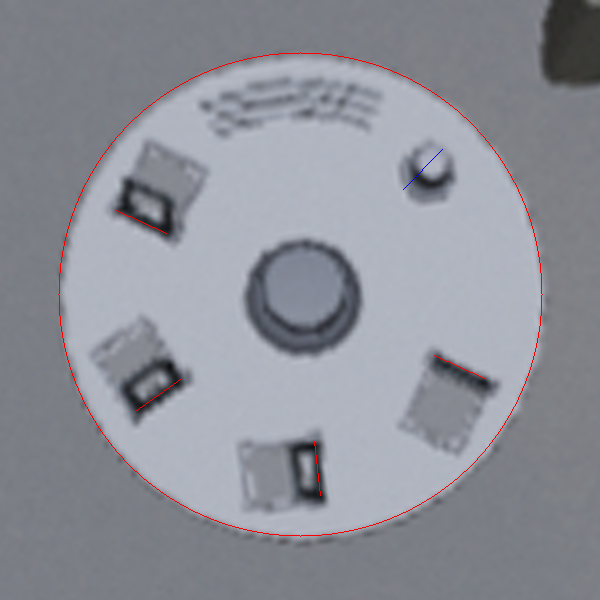

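```bash
python3 - <<'E'
from h import *
s=r.get_state(); p=s["tcp_pos"]; y0=s["eef_rot"][2]
n=20; a=np.linspace(np.degrees(np.arctan2(p[1],p[0])),26.3,n+1)[1:]; yw=np.linspace(y0,-5,n+1)[1:]
rad=np.interp(np.arange(1,n+1),[0,5,17,20],[.675,.47,.47,.54])
w=[(R*np.cos(np.radians(t)),R*np.sin(np.radians(t)),.227,y) for R,t,y in zip(rad,a,yw)]
rows((p,y0),w)
E
```

```text
[[[-5.7, 4.36, -0.04], [0, 0, -0.141]], [[-10.63, 9.16, -0.04], [0, 0, -0.283]], [[-14.74, 14.3, -0.04], [0, 0, -0.424]], [[-18.02, 19.68, -0.04], [0, 0, -0.565]], [[-20.47, 25.19, -0.04], [0, 0, -0.707]]]
[[[-4.13, -0.89, -0.0], [0, 0, -0.141]], [[-8.34, -1.4, -0.0], [0, 0, -0.282]], [[-12.57, -1.53, -0.0], [0, 0, -0.424]], [[-16.79, -1.28, -0.0], [0, 0, -0.565]], [[-20.98, -0.66, -0.0], [0, 0, -0.706]]]
[[[-3.78, -1.9, -0.0], [0, 0, -0.142]], [[-7.72, -3.46, -0.0], [0, 0, -0.283]], [[-11.78, -4.66, -0.0], [0, 0, -0.424]], [[-15.93, -5.49, -0.0], [0, 0, -0.566]], [[-20.14, -5.94, -0.0], [0, 0, -0.707]]]
[[[-3.18, -2.8, -0.0], [0, 0, -0.141]], [[-6.59, -5.3, -0.0], [0, 0, -0.283]], [[-9.1, -9.54, -0.0], [0, 0, -0.424]], [[-12.17, -13.63, -0.0], [0, 0, -0.565]], [[-15.79, -17.5, -0.0], [0, 0, -0.707]]]
end [0.4841 0.2393 0.227 ] -4.97
```

>>> move_arm(
  targets=[
    [[-4.7, 3.8, 0], [0, 0, -0.14]],
    [[-9.2, 7.9, 0], [0, 0, -0.28]],
    [[-13, 12.3, 0], [0, 0, -0.42]],
    [[-16.5, 17, 0], [0, 0, -0.56]],
    [[-19, 22, 0], [0, 0, -0.7]],
  ],
  jaw=0,
  squeeze=10,
)

```text
time_s: 2.92
tcp_pos: [0.2887, -0.3988, 0.2266]
eef_rot: [-180.0, -0.0, -126.6]
contact_force: [2.0, 0.8, 1.1]
gripper_width: 0.0431
gripper_force: 0.0
```

```bash
python3 - <<'E'
from h import *
s=r.get_state(); p=s["tcp_pos"]; y0=s["eef_rot"][2]; print(p,y0,s["joints"])
n=15; a=np.linspace(np.degrees(np.arctan2(p[1],p[0])),26.3,n+1)[1:]; yw=np.linspace(y0,-5,n+1)[1:]
rad=np.interp(np.arange(1,n+1),[0,3,12,15],[.49,.47,.47,.54])
w=[(R*np.cos(np.radians(t)),R*np.sin(np.radians(t)),.227,y) for R,t,y in zip(rad,a,yw)]
rows((p,y0),w)
E
```

```text
[ 0.28865834 -0.3987694   0.22662636] -126.55324049195384 [-3.11651616e+01  3.09881188e+00 -2.17574681e+01  6.01053382e-03
 -6.51163565e+01 -5.39060602e+00]
[[[-4.64, -0.31, -0.04], [0, 0, -0.141]], [[-9.18, -0.39, -0.04], [0, 0, -0.283]], [[-13.64, -0.05, -0.04], [0, 0, -0.424]], [[-18.03, 0.05, -0.04], [0, 0, -0.566]], [[-22.4, 0.55, -0.04], [0, 0, -0.707]]]
[[[-3.86, -2.1, 0.0], [0, 0, -0.142]], [[-7.9, -3.83, 0.0], [0, 0, -0.283]], [[-12.08, -5.18, 0.0], [0, 0, -0.424]], [[-16.37, -6.13, 0.0], [0, 0, -0.566]], [[-20.73, -6.68, 0.0], [0, 0, -0.707]]]
[[[-3.26, -2.96, 0.0], [0, 0, -0.142]], [[-6.77, -5.6, 0.0], [0, 0, -0.283]], [[-9.39, -9.94, 0.0], [0, 0, -0.425]], [[-12.59, -14.12, 0.0], [0, 0, -0.566]], [[-16.38, -18.06, 0.0], [0, 0, -0.708]]]
end [0.4842 0.2393 0.227 ] -4.97
```

>>> move_arm(
  targets=[
    [[-4.6, -0.3, 0], [0, 0, -0.14]],
    [[-9.2, -0.4, 0], [0, 0, -0.28]],
    [[-13.6, 0, 0], [0, 0, -0.42]],
    [[-18, 0, 0], [0, 0, -0.56]],
    [[-22.4, 0.5, 0], [0, 0, -0.7]],
  ],
)

```text
time_s: 3.55
tcp_pos: [0.419, -0.2168, 0.2269]
eef_rot: [-180.0, -0.0, -86.5]
contact_force: [1.1, -0.4, -0.6]
gripper_width: 0.0006
gripper_force: 0.0
```

>>> move_arm(
  targets=[
    [[-3.9, -2.1, 0], [0, 0, -0.14]],
    [[-7.9, -3.8, 0], [0, 0, -0.28]],
    [[-12.1, -5.2, 0], [0, 0, -0.42]],
    [[-16.4, -6.1, 0], [0, 0, -0.56]],
    [[-20.7, -6.7, 0], [0, 0, -0.7]],
  ],
)

```text
time_s: 4.18
tcp_pos: [0.4734, -0.0061, 0.2268]
eef_rot: [-180.0, -0.0, -46.4]
contact_force: [-0.2, 0.4, 0.1]
gripper_width: 0.0005
gripper_force: 0.0
```

```bash
python3 - <<'E'
from h import *
s=r.get_state(); p=s["tcp_pos"]; y0=s["eef_rot"][2]; print(p,y0,s["joints"])
w=[(.476,.05,.227,-38),(.47,.105,.227,-30),(.468,.16,.227,-22),(.475,.215,.227,-15),(.505,.25,.22,-10)]
w+=[(.531,.262,.2,-10),(.531,.262,.15,-10),(.531,.262,.1,-10),(.531,.262,.07,-10),(.531,.262,.06,-10)]
rows((p,y0),w)
E
```

```text
[ 0.47344464 -0.00607462  0.22678196] -46.35533068149175 [ 2.31673807e+01  1.16988375e+00 -2.37687069e+01  7.80349948e-03
 -6.50298726e+01  2.04740006e+01]
[[[-3.88, -4.06, -0.02], [0, 0, -0.146]], [[-8.28, -7.42, -0.02], [0, 0, -0.285]], [[-12.39, -11.07, -0.02], [0, 0, -0.425]], [[-15.89, -15.37, -0.02], [0, 0, -0.547]], [[-16.35, -19.96, 0.68], [0, 0, -0.635]]]
[[[2.35, -1.63, 2.0], [0, 0, 0.0]], [[2.35, -1.63, 7.0], [0, 0, 0.0]], [[2.35, -1.63, 12.0], [0, 0, 0.0]], [[2.35, -1.63, 15.0], [0, 0, 0.0]], [[2.35, -1.63, 16.0], [0, 0, 0.0]]]
end [0.531 0.262 0.06 ] -9.97
```

>>> move_arm(
  targets=[
    [[-3.9, -4.1, 0], [0, 0, -0.14]],
    [[-8.3, -7.4, 0], [0, 0, -0.28]],
    [[-12.4, -11.1, 0], [0, 0, -0.42]],
    [[-15.9, -15.4, 0], [0, 0, -0.54]],
    [[-16.3, -20, 0.7], [0, 0, -0.63]],
  ],
)

```text
time_s: 4.8
tcp_pos: [0.5065, 0.2512, 0.2208]
eef_rot: [-179.9, -0.1, -10.2]
contact_force: [0.7, -1.0, 1.6]
gripper_width: 0.0007
gripper_force: 0.0
```

>>> move_arm(
  targets=[
    [[2.3, -1.6, 2], [0, 0, 0]],
    [[2.3, -1.6, 7], [0, 0, 0]],
    [[2.3, -1.6, 12], [0, 0, 0]],
    [[2.3, -1.6, 15], [0, 0, 0]],
    [[2.3, -1.6, 16], [0, 0, 0]],
  ],
)

```text
time_s: 5.42
tcp_pos: [0.5313, 0.259, 0.0577]
eef_rot: [179.8, 0.1, -10.5]
contact_force: [0.0, -0.2, 0.9]
gripper_width: 0.0007
gripper_force: 0.0
```

```bash
python3 - <<'E'
from h import *
s=r.get_state(); print(s["tcp_pos"],s["eef_rot"],s["joints"],s["time_s"])
a=viewer.capture("top")["image"][180:290,270:400]; b=viewer.capture("scene")["image"][150:270,280:420]
cv2.imwrite("pics/n.png",np.hstack([cv2.resize(a,(400,340)),cv2.resize(b,(397,340))]))
E
```

```text
[0.53134058 0.25898398 0.05765539] [ 1.79845725e+02  1.16049930e-01 -1.05396896e+01] [ 4.49140385e+01  2.20336484e+01 -2.17428133e+01 -1.11842207e-02
 -4.64164187e+01  3.45541522e+01] 5.425
```

View pics/n.png

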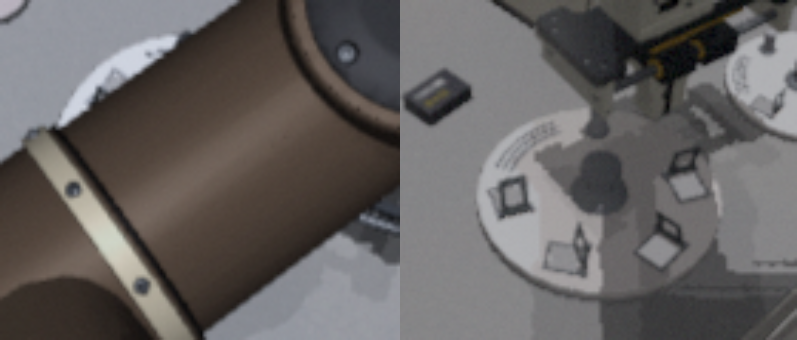

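```bash
cat > plan.py <<'E'
from h import *
s=r.get_state(); p=s["tcp_pos"]; y0=s["eef_rot"][2]; print(p,y0,s["joints"].round(1))
P=lambda t,z=.0215:(.526+.07*np.cos(np.radians(t)),.3325+.07*np.sin(np.radians(t)),z,-10+.78*(t+85))
E
python3 - <<'E'
from plan import *
rows((p,y0),[P(-85,.05),P(-85,.04),P(-85,.03),P(-85,.024),P(-85)]+[P(t) for t in np.arange(-91,-332,-6)])
E
```

```text
[0.53210191 0.259622   0.0591187 ] -10.525831991470898 [ 44.9  21.9 -21.7   0.  -46.5  34.6]
[[[-0.06, -0.31, 0.91], [0, 0, -0.009]], [[-0.06, -0.31, 1.91], [0, 0, -0.009]], [[-0.06, -0.31, 2.91], [0, 0, -0.009]], [[-0.06, -0.31, 3.51], [0, 0, -0.009]], [[-0.06, -0.31, 3.76], [0, 0, -0.009]]]
[[[-0.71, 0.15, 0.0], [0, 0, 0.082]], [[-1.44, 0.23, 0.0], [0, 0, 0.163]], [[-2.18, 0.23, 0.0], [0, 0, 0.245]], [[-2.9, 0.15, 0.0], [0, 0, 0.327]], [[-3.62, 0.0, 0.0], [0, 0, 0.408]]]
[[[-0.73, 0.07, 0.0], [0, 0, 0.082]], [[-1.46, 0.06, 0.0], [0, 0, 0.164]], [[-2.19, -0.02, 0.0], [0, 0, 0.245]], [[-2.91, -0.18, 0.0], [0, 0, 0.327]], [[-3.6, -0.42, 0.0], [0, 0, 0.409]]]
[[[-0.73, -0.01, 0.0], [0, 0, 0.081]], [[-1.46, -0.1, 0.0], [0, 0, 0.163]], [[-2.17, -0.27, 0.0], [0, 0, 0.245]], [[-2.86, -0.51, 0.0], [0, 0, 0.326]], [[-3.53, -0.82, 0.0], [0, 0, 0.408]]]
[[[-0.72, -0.1, 0.0], [0, 0, 0.082]], [[-1.43, -0.28, 0.0], [0, 0, 0.163]], [[-2.12, -0.53, 0.0], [0, 0, 0.245]], [[-2.78, -0.84, 0.0], [0, 0, 0.327]], [[-3.41, -1.23, 0.0], [0, 0, 0.408]]]
[[[-0.71, -0.19, 0.0], [0, 0, 0.082]], [[-1.39, -0.44, 0.0], [0, 0, 0.164]], [[-2.05, -0.77, 0.0], [0, 0, 0.245]], [[-2.67, -1.16, 0.0], [0, 0, 0.327]], [[-3.24, -1.62, 0.0], [0, 0, 0.409]]]
[[[-0.68, -0.26, 0.0], [0, 0, 0.082]], [[-1.34, -0.59, 0.0], [0, 0, 0.163]], [[-1.95, -0.99, 0.0], [0, 0, 0.245]], [[-2.52, -1.45, 0.0], [0, 0, 0.327]], [[-3.04, -1.97, 0.0], [0, 0, 0.408]]]
[[[-0.65, -0.34, 0.0], [0, 0, 0.082]], [[-1.26, -0.74, 0.0], [0, 0, 0.164]], [[-1.82, -1.21, 0.0], [0, 0, 0.245]], [[-2.33, -1.73, 0.0], [0, 0, 0.327]], [[-2.79, -2.31, 0.0], [0, 0, 0.409]]]
[[[-0.61, -0.41, 0.0], [0, 0, 0.081]], [[-1.16, -0.88, 0.0], [0, 0, 0.163]], [[-1.67, -1.41, 0.0], [0, 0, 0.245]], [[-2.12, -1.99, 0.0], [0, 0, 0.326]], [[-2.51, -2.61, 0.0], [0, 0, 0.408]]]
[[[-0.55, -0.48, 0.0], [0, 0, 0.082]]]
end [0.5872 0.3665 0.0215] -201.89
```

>>> move_arm(
  targets=[
    [[-0.06, -0.3, 0.9], [0, 0, 0]],
    [[-0.06, -0.3, 1.9], [0, 0, 0]],
    [[-0.06, -0.3, 2.8], [0, 0, 0]],
    [[-0.06, -0.3, 3.5], [0, 0, 0]],
    [[-0.06, -0.3, 3.7], [0, 0, 0]],
  ],
)

```text
time_s: 6.15
tcp_pos: [0.5319, 0.2626, 0.0219]
eef_rot: [180.0, 0.0, -10.5]
contact_force: [0.5, 0.0, -0.3]
gripper_width: 0.0006
gripper_force: 0.0
```

>>> move_arm(
  targets=[
    [[0, 0, 0], [0, 0, 0]],
    [[0, 0, 0], [0, 0, 0]],
  ],
)

```text
time_s: 6.4
tcp_pos: [0.5324, 0.263, 0.0228]
eef_rot: [-180.0, -0.0, -10.5]
contact_force: [0.2, -0.0, -1.0]
gripper_width: 0.0008
gripper_force: 0.0
```

>>> move_arm(
  targets=[
    [[-0.71, 0.15, 0.1], [0, 0, 0.08]],
    [[-1.44, 0.23, 0.1], [0, 0, 0.16]],
    [[-2.18, 0.23, 0.1], [0, 0, 0.24]],
    [[-2.9, 0.15, 0.1], [0, 0, 0.33]],
    [[-3.62, 0, 0.1], [0, 0, 0.41]],
  ],
)

```text
time_s: 7.02
tcp_pos: [0.4968, 0.2697, 0.0221]
eef_rot: [-179.9, -0.0, -34.2]
contact_force: [0.3, 0.1, 0.4]
gripper_width: 0.0007
gripper_force: 0.3
```

>>> move_arm(
  targets=[
    [[-0.73, 0.07, 0], [0, 0, 0.08]],
    [[-1.46, 0.06, 0], [0, 0, 0.16]],
    [[-2.19, -0.02, 0], [0, 0, 0.24]],
    [[-2.91, -0.18, 0], [0, 0, 0.33]],
    [[-3.6, -0.42, 0], [0, 0, 0.41]],
  ],
)

```text
time_s: 7.65
tcp_pos: [0.4691, 0.2934, 0.022]
eef_rot: [-180.0, 0.0, -57.7]
contact_force: [-0.0, 0.5, 0.1]
gripper_width: 0.0005
gripper_force: 0.0
```

```bash
python3 - <<'E'
from plan import *
print(s["time_s"],s["contact_force"],P(-145))
b=viewer.capture("scene")["image"][150:270,280:420]
cv2.imwrite("pics/n2.png",cv2.resize(b,(700,600),interpolation=cv2.INTER_CUBIC))
E
```

```text
[0.46907754 0.29341998 0.02199282] -57.66977602549604 [ 52.3  21.8 -28.6   0.  -39.5 -20. ]
7.65 [-0.02919112  0.5327915   0.14014273] (np.float64(0.46865935689977056), np.float64(0.2923496494554268), 0.0215, -56.800000000000004)
```

View pics/n2.png

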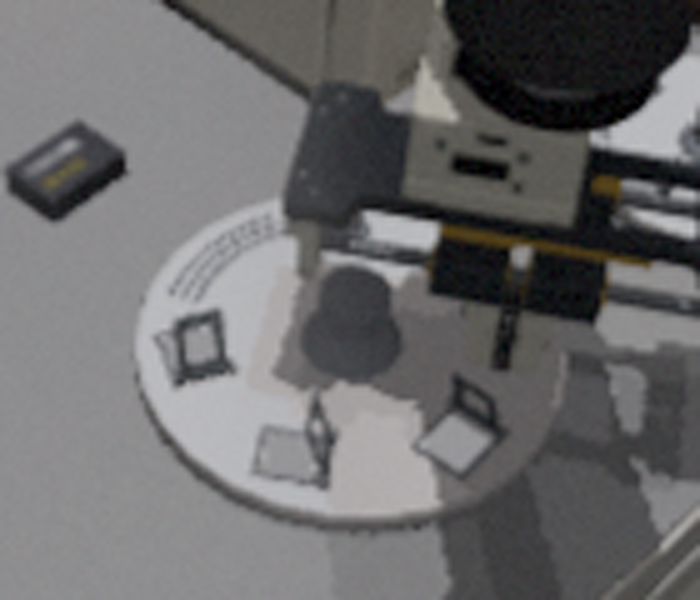

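The fingers stand low at (505,345), where flap 0 was. They now hide it, so it is presumably folded. Flap 1, at (475,400), is next and still upright, and the plate has not shifted.

>>> move_arm(
  targets=[
    [[-0.73, 0, 0], [0, 0, 0.08]],
    [[-1.46, -0.1, 0], [0, 0, 0.16]],
    [[-2.17, -0.27, 0], [0, 0, 0.24]],
    [[-2.86, -0.51, 0], [0, 0, 0.33]],
    [[-3.53, -0.82, 0], [0, 0, 0.41]],
  ],
)

```text
time_s: 8.32
tcp_pos: [0.457, 0.3272, 0.0218]
eef_rot: [180.0, -0.0, -81.1]
contact_force: [-0.5, -0.9, 0.6]
gripper_width: 0.0007
gripper_force: 0.2
```

>>> move_arm(
  targets=[
    [[-0.72, -0.1, 0], [0, 0, 0.08]],
    [[-1.43, -0.28, 0], [0, 0, 0.16]],
    [[-2.12, -0.53, 0], [0, 0, 0.24]],
    [[-2.78, -0.84, 0], [0, 0, 0.33]],
    [[-3.41, -1.23, 0], [0, 0, 0.41]],
  ],
)

```text
time_s: 8.95
tcp_pos: [0.4641, 0.3631, 0.0218]
eef_rot: [-180.0, 0.0, -104.6]
contact_force: [-0.4, -0.3, 0.3]
gripper_width: 0.0006
gripper_force: 0.0
```

```bash
python3 - <<'E'
from plan import *
print(s["time_s"],s["contact_force"],P(-205))
b=viewer.capture("scene")["image"][150:270,280:420]
cv2.imwrite("pics/n3.png",cv2.resize(b,(700,600),interpolation=cv2.INTER_CUBIC))
E
```

```text
[0.46406942 0.36311784 0.02183535] -104.56745747699833 [ 57.   24.5 -23.9   0.  -41.6 -71.6]
8.95 [-0.36260586 -0.34701376  0.33279007] (np.float64(0.4625584549074345), np.float64(0.36208327832184894), 0.0215, -103.60000000000001)
```

View pics/n3.png

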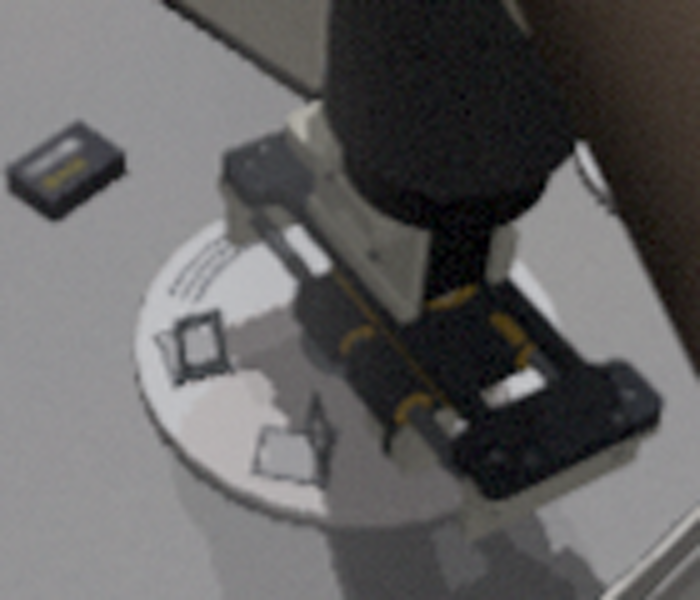

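The fingers are past flap 1. Flap 2, at (310,440), and flap 3, at (205,345), still stand, and the carousel has not moved.

>>> move_arm(
  targets=[
    [[-0.71, -0.15, 0], [0, 0, 0.08]],
    [[-1.39, -0.38, 0], [0, 0, 0.16]],
    [[-2.05, -0.7, 0], [0, 0, 0.24]],
    [[-2.67, -1.08, 0], [0, 0, 0.33]],
    [[-3.24, -1.55, 0], [0, 0, 0.41]],
  ],
)

```text
time_s: 9.62
tcp_pos: [0.487, 0.3902, 0.0217]
eef_rot: [180.0, -0.0, -128.0]
contact_force: [-1.1, 0.8, 0.5]
gripper_width: 0.0005
gripper_force: 0.2
```

>>> move_arm(
  targets=[
    [[-0.68, -0.26, 0], [0, 0, 0.08]],
    [[-1.34, -0.59, 0], [0, 0, 0.16]],
    [[-1.95, -0.99, 0], [0, 0, 0.24]],
    [[-2.52, -1.45, 0], [0, 0, 0.33]],
    [[-3.04, -1.97, 0], [0, 0, 0.41]],
  ],
)

```text
time_s: 10.25
tcp_pos: [0.5215, 0.4021, 0.0217]
eef_rot: [180.0, 0.0, -151.5]
contact_force: [0.1, -0.1, -0.6]
gripper_width: 0.0005
gripper_force: 0.0
```

```bash
python3 - <<'E'
from plan import *
print(s["time_s"],s["contact_force"],P(-265))
rows((p,y0),[P(t) for t in np.arange(-271,-338,-6)])
b=viewer.capture("scene")["image"][150:270,280:420]
cv2.imwrite("pics/n4.png",cv2.resize(b,(700,600),interpolation=cv2.INTER_CUBIC))
E
```

```text
[0.52150441 0.40209811 0.02172349] -151.4897257506243 [  54.6   29.6  -14.5   -0.   -45.9 -116.1]
10.25 [ 0.09052142 -0.09861991 -0.60584984] (np.float64(0.519899098007664), np.float64(0.4022336288664222), 0.0215, -150.4)
[[[-0.52, -0.24, 0.02], [0, 0, 0.063]], [[-1.14, -0.63, 0.02], [0, 0, 0.144]], [[-1.71, -1.09, 0.02], [0, 0, 0.226]], [[-2.23, -1.6, 0.02], [0, 0, 0.308]], [[-2.7, -2.17, 0.02], [0, 0, 0.389]]]
[[[-0.61, -0.41, 0.0], [0, 0, 0.082]], [[-1.17, -0.88, 0.0], [0, 0, 0.164]], [[-1.67, -1.41, 0.0], [0, 0, 0.245]], [[-2.12, -1.99, 0.0], [0, 0, 0.327]], [[-2.51, -2.61, 0.0], [0, 0, 0.409]]]
[[[-0.55, -0.48, 0.0], [0, 0, 0.081]], [[-1.05, -1.02, 0.0], [0, 0, 0.163]]]
end [0.5904 0.3598 0.0215] -206.55
```

View pics/n4.png

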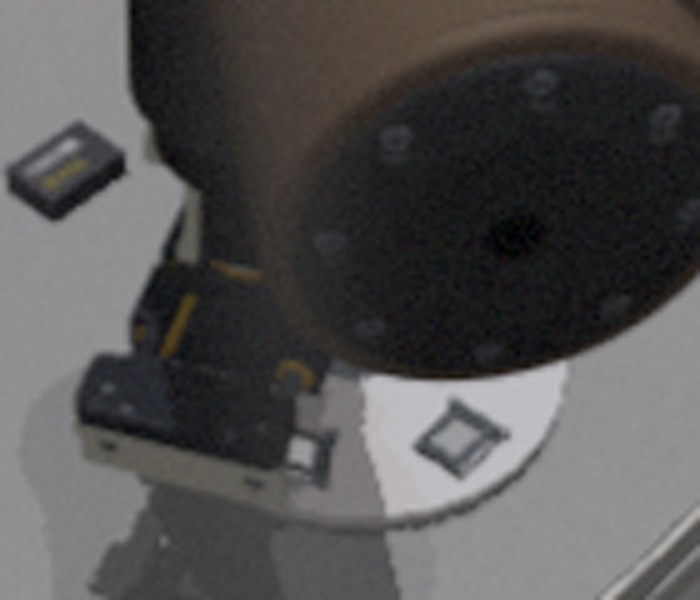

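Flap 1, at (460,440), lies flat and flap 2 is also down at (310,455). I'm going on to flap 3.

>>> move_arm(
  targets=[
    [[-0.55, -0.25, 0], [0, 0, 0.06]],
    [[-1.16, -0.63, 0], [0, 0, 0.14]],
    [[-1.72, -1.09, 0], [0, 0, 0.22]],
    [[-2.24, -1.6, 0], [0, 0, 0.3]],
    [[-2.7, -2.17, 0], [0, 0, 0.38]],
  ],
)

```text
time_s: 10.92
tcp_pos: [0.5553, 0.3959, 0.0217]
eef_rot: [180.0, -0.0, -173.2]
contact_force: [-0.4, 0.3, 0.4]
gripper_width: 0.0004
gripper_force: 0.2
```

>>> move_arm(
  targets=[
    [[-0.61, -0.41, 0], [0, 0, 0.08]],
    [[-1.17, -0.88, 0], [0, 0, 0.16]],
    [[-1.67, -1.41, 0], [0, 0, 0.24]],
    [[-2.12, -1.99, 0], [0, 0, 0.32]],
    [[-2.51, -2.61, 0], [0, 0, 0.38]],
  ],
)

```text
time_s: 11.55
tcp_pos: [0.5834, 0.3727, 0.0217]
eef_rot: [180.0, -0.0, 165.0]
contact_force: [-0.1, 0.1, -1.2]
gripper_width: 0.0005
gripper_force: 0.1
```

>>> move_arm(
  targets=[
    [[-0.5, -0.5, 0], [0, 0, 0]],
    [[-0.9, -1.0, 0], [0, 0, 0]],
    [[-0.9, -1.0, -2], [0, 0, 0]],
    [[-0.9, -1.0, -7], [0, 0, 0]],
    [[-0.9, -1.0, -13], [0, 0, 0]],
  ],
)

```text
time_s: 12.18
tcp_pos: [0.5889, 0.3608, 0.1535]
eef_rot: [-179.9, -0.0, 165.1]
contact_force: [1.4, 1.1, -0.7]
gripper_width: 0.0007
gripper_force: 0.0
```

>>> move_arm(
  targets=[
    [[0, 0, -5], [0, 0, 0]],
    [[0, 0, -10], [0, 0, 0]],
    [[5, -1.3, -12], [0, 0, 0]],
    [[10, -2.6, -12], [0, 0, 0]],
    [[14, -3.6, -12], [0, 0, 0]],
  ],
)

```text
time_s: 12.8
tcp_pos: [0.4431, 0.3625, 0.2738]
eef_rot: [179.8, 0.0, 165.1]
contact_force: [0.3, -0.2, 0.4]
gripper_width: 0.0003
gripper_force: 0.0
```

```bash
python3 - <<'E'
from h import *
viewer.capture("top");s=r.get_state(); print(s["time_s"],s["tcp_pos"],s["contact_force"])
b=viewer.capture("scene")["image"][130:290,250:430]
cv2.imwrite("pics/n5.png",cv2.resize(b,(675,600),interpolation=cv2.INTER_CUBIC))
E
```

```text
12.85 [0.43973835 0.3620674  0.27415567] [-4.49915838 -2.43920505 -2.71298503]
```

View pics/n5.png

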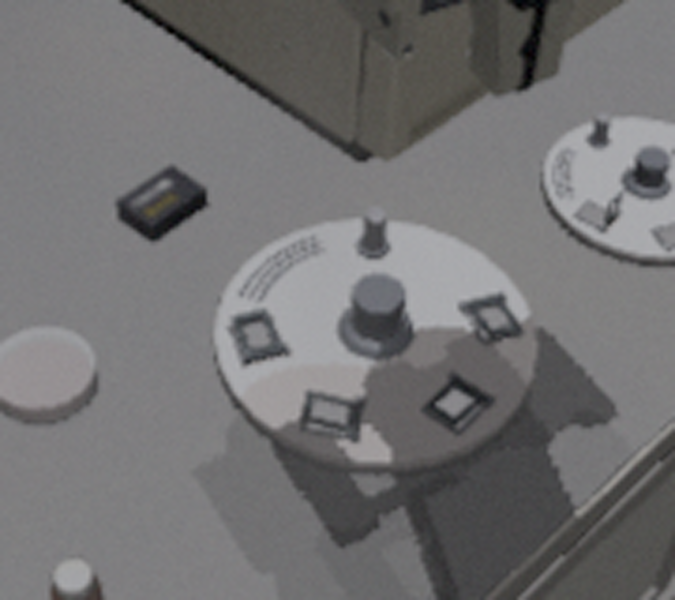

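All four flaps lie flat, at (490,318), (458,402), (333,412) and (258,335). The carousel and the box, dish and vial are where they were, and the arm is clear.

```bash
python3 -c "
from plant import r
print(r.close_job())"
```

```text
the job is handed in; nothing more can be done
None
```

All four flaps were folded flat in order, starting from the post; the carousel and the box, dish and vial show no shift in the last picture, the arm is clear, and the job is handed in (no verdict came back).

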